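# Show the cleaned dial ring to the inspection camera

### The arm

A 7-joint arm with a two-finger parallel gripper is mounted at the origin on the work surface. World frame = base frame: x ahead of the robot, y to its left, z up, the work surface at z = 0. Lengths are in m, angles in rad, forces in N, time in s.
With the tool pointing down it reaches from about 0.4 to 0.85 m from the base axis. Payload 4.5 kg.
Tool frame: the origin (TCP) lies on the mounting face of the last link; the fingertips stand 166 mm ahead of it and the grasp point (between the pads) lies 147 mm ahead of it; z points along the fingers, y is the line along which they close (so a half turn about z gives the same grasp; the last joint's range is limited). The gripper opens to 88 mm and grips with 3 to 60 N. Pads are 18 mm wide; open, the fingers measure 123 mm over their backs; the gripper's body (75 mm by 187 mm) begins 45 mm behind the grasp point.
Start: joints at [-1.094, 0.689, -0.195, 1.565, 0.157, 0.902, -0.215], TCP at [0.268, 0.565, 0.405] pointing down, gripper open.
Joint ranges: [-3.01, 3.01], [-0.46, 2.08], [-1.47, 1.51], [0.13, 2.56], [-1, 4.14], [0.04, 2.09], [-2.66, 2.66]. Speed limits (rad/s): [2.57, 2.57, 3.14, 3.14, 3.14, 3.14, 3.14].

### API

Orientations are given as a unit quaternion [x, y, z, w].
In Python, from plant import r, snapshot gives the robot as it stands. The module is installed in compiled form; this text tells all that it offers.
- The arm moves only by the tool move_arm, never from a script. Its argument "rows" is a list of rows, each a list of 5 numbers: the shift along the tool's x, y, z in m, then the turn about the tool's z in rad, then the finger opening in m, from 0 to 0.0881. In form: [[dx, dy, dz, spin, claw], ...]. A call has 1 to 10 rows; each row shifts and turns the commanded pose from where the row before left it, along the tool's axes as they then stand; what a row does not reach is not made up. A row lasts 1/12 s, in which the tool goes at most 41.7 mm and 7.16 degrees, less where a joint would pass 70% of its speed; a pose out of reach is approached as far as the arm can. A call with a gripper value outside its range is refused whole. The fingers move at their own pace and stop on an object; "newtons" is the grip in N (left out, the last holds). Time passes only in rows, so rows that do not move let the fingers close. It gives the time, the measured TCP pose, the force, the opening and the grip force at its end, in the units of the state.
- r.get_state(): the state, without advancing time (a new reading comes with each control period).
- snapshot(name): name is "side" or "top" or "wrist"; returns a dict with "color" (400x640x3 uint8, red, green, blue), "depth" (400x640 float32, m along the optical axis (not along the pixel's ray), 0 where there is no reading), "mtx" (3x3 intrinsics, pixels), "eye" and "orientation" of the camera in the world. Camera axes: x right, y up, looking along -z (the intrinsics and any distortion apply to the point x, -y, -z); pixel columns grow to the right and rows downward; lengths in m; the calibration is good to about 2 mm. The wrist camera is an equidistant fisheye: a pixel r from the principal point sees the ray r / f radians off the axis. A picture is of the moment at which its call begins.
- r.finish_job(): hands the job in; it is judged then, once.
The state is a dict: "clock": time; "q": joint angles; "qd": joint speeds; "joint_torque": joint torques, N m; "tool_pos": TCP position; "eef_rot": TCP orientation; "contact_force": force on the tool from outside, world axes, zero at the start; "moment": the same for the moment, N m; "opening": opening from 0.0 (shut) to 1.0 (fully open); "finger_force": force on a finger pad.
Only numpy, scipy, OpenCV 4.12 (cv2) and the standard library are available. Lean on these libraries where they do the work, as an engineer would, in place of code of your own. Each camera call takes 0.05 s, during which the arm holds its last target. There are 200 camera calls.

### The job

Three clock dials stand drying in the wooden rack: lift out the large ring with the open centre and hold it up in the air to the bench inspection camera, with its white front square to the lens, its 12 o'clock double mark uppermost, and its middle on the lens axis 150 mm in front of the glass. Finish still holding it there, motionless and free of everything but the gripper, so that its picture can be taken. Leave the other two dials standing in the rack, do not shift the camera from its setting, and do not disturb the pliers and the parts dish.

Things in the scene. Friction and masses are not known exactly. Their poses are not given: they have to be found in the camera images.
- ring_center (a point): centre of the large open ring to be shown: outer diameter 120 mm, open centre 72 mm (band 24 mm wide), 10 mm thick, about 0.18 kg; brass rim and back, white enamel front with black hour bars. It stands upright in a rack slot, top edge 60 mm above this point. x axis: out of the white front (level in the rack); z: to the 12 o'clock mark, a double bar (up in the rack); y: in its plane
- full_dial_center (a point): centre of the full round dial, 120 mm in diameter, 10 mm thick, with a closed white face; it stands in another slot of the rack and stays there. Axes as for the ring
- small_ring_center (a point): centre of the small open ring, outer diameter 96 mm, open centre 56 mm, 10 mm thick; it stands in the remaining slot and stays there. Axes as for the large ring
- rack: fixed wood rack, 250 (x) x 110 mm; origin: centre of its underside, on the bench. 3 slots at x = -75, 0, 75 mm, any dial in any slot, fronts to +x. Each slot lies between 2 pairs of 8 mm upright dowels at y = -35 and 35 mm, 83 mm high, 1.5 mm clear of the dial. Rails 28 mm high carry the dials: 120 mm dials have their centre 83, top 143 mm above the bench; the top is free to be pinched from above
- cam_focus (a point): the point on the camera's lens axis 150 mm in front of the glass, where the ring's centre belongs. y axis: along the lens axis, back to the lens, rising 17 to 35 degrees from level (the camera looks down at a slant); x axis: level, square to the lens axis; z axis: up in the camera's picture
- cam_lens (a point): centre of the lens's front glass, in a black ring light 72 mm across. White camera head 50 mm square, 78 mm long behind it, clamped on a 22 mm steel column 444 mm tall about 170 mm behind the glass; the column stands on a 170 x 220 mm base plate, 16 mm thick, that reaches out under the head. The stand is fixed; the clamped head must not be knocked. Axes as for the focus point
- pliers_center (a point): bystander: flat-nose pliers lying on the bench, 175 mm long, 53 mm wide, 14 mm high; point at mid-height near the middle, x axis along the jaws
- dish_center (a point): bystander: shallow round brass parts dish on the bench, 92 mm across, 14 mm high; point at its centre
Mind the look-alikes: they are no part of the job. What is shaped like the part that bears ring_center but green or purple is not meant.

How it is judged:
By the outcome, as a careful person would: the job done as asked, in the order asked, and still so for the second after the job is handed in, while the arm keeps its last pose, push and grip.
It also fails if it takes over 32 s, if anything falls off the work surface, if the arm or the gripper's body presses on something with over 40 N, if the wrist force passes 120 N, or if a joint passes its speed limit or range.

## Working session

There is one attempt and no reset: what is moved stays moved. The work goes in short steps, Python scripts to look and compute and a tool call to move; the robot and the scene stay as the last step left them, time stands still between calls to the robot, and variables do not carry over. Pictures are saved under pics/ and viewed, at most 10 in all, crops included, and the job is handed in when it is done.

Besides the shell and the picture viewer there is one more tool, called after "Call:" by a JSON object that holds its "name" and its "arguments". move_arm: Moves the arm, as the interface text tells. Its arguments: {"type":"object","properties":{"rows":{"type":"array"},"newtons":{"type":"number"}},"required":["rows"]}

```bash
mkdir -p pics
cat > h.py <<'E'
import numpy as np, cv2, pickle
from scipy.spatial.transform import Rotation as R
from plant import r, snapshot
def snap(n):
    s=snapshot(n); pickle.dump(s,open(f'{n}.pkl','wb')); return s
def cloud(s):
    # world points for pinhole cameras
    K=np.array(s['mtx']); d=s['depth']; v,u=np.mgrid[:d.shape[0],:d.shape[1]]
    P=np.stack([(u-K[0,2])/K[0,0]*d,-(v-K[1,2])/K[1,1]*d,-d],-1)
    o=np.array(s['orientation']); M=R.from_quat(o).as_matrix() if o.size==4 else o
    return P@M.T+np.array(s['eye'])
E
python3 - <<'E'
from h import *
print(r.get_state())
ims=[]
for n in('side','top'):
    s=snap(n); print(n,s['mtx'],s['eye'],s['orientation'],[k for k in s]); cv2.imwrite(f'pics/{n}0.png',s['color'][...,::-1])
E
```

```text
{'clock': 0.0, 'q': array([-1.09422484,  0.68999054, -0.19451366,  1.56629816,  0.15732313,
        0.90249862, -0.21509436]), 'qd': array([-0.0017924 ,  0.00028246, -0.00052239,  0.0009925 ,  0.00079886,
       -0.00012281, -0.00104408]), 'joint_torque': array([-6.38411802e-05, -5.27556002e+01, -1.26704168e+00, -1.53431243e+01,
       -5.26683207e-02,  6.58481134e-03,  1.73536610e-04]), 'tool_pos': array([0.26767226, 0.56443549, 0.40391789]), 'eef_rot': array([ 2.19533618e-01,  9.75604520e-01, -8.91570292e-04, -1.25681935e-04]), 'contact_force': array([ 0.14369927,  0.52099908, -0.43218539]), 'moment': array([ 0.01354947, -0.05238354,  0.03378587]), 'finger_force': 0.0, 'opening': 0.9995947178558626}
side [[373.60614222   0.         318.63345154]
 [  0.         373.60614222 197.74554535]
 [  0.           0.           1.        ]] [0.37771007 0.63812093 0.73536608] [-0.08206016  0.41046902  0.89308447 -0.16486793] ['color', 'depth', 'mtx', 'eye', 'orientation']
top [[441.574468     0.         316.18509177]
 [  0.         441.574468   199.7292149 ]
 [  0.           0.           1.        ]] [0.39235277 0.04499246 1.17778025] [ 0.07434984 -0.0654825  -0.70295859  0.70429636] ['color', 'depth', 'mtx', 'eye', 'orientation']
```

View pics/side0.png

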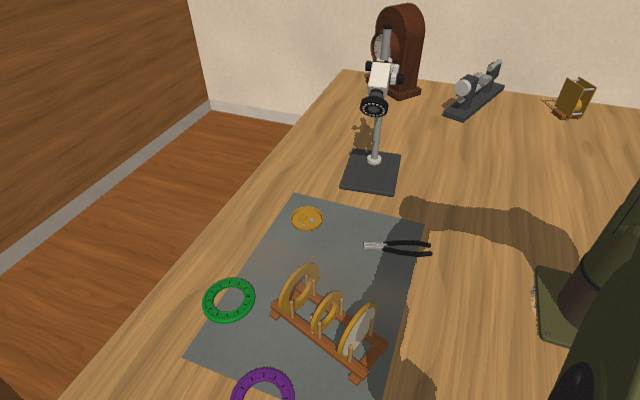

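View pics/top0.png

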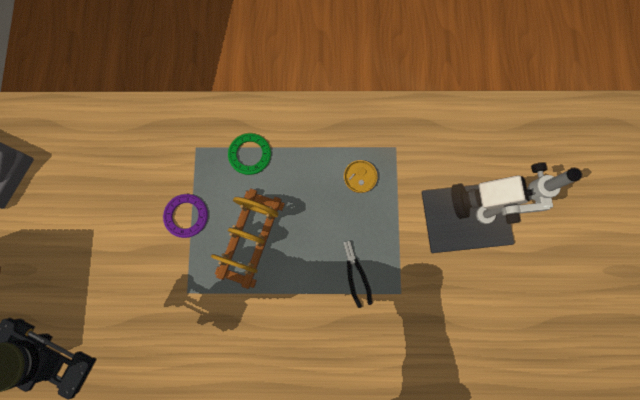

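The candidates are three upright dials in the rack, plus two look-alikes lying on the bench.

- **Side (298,285), top (257,207):** a large open brass ring.
- **Side (325,310):** a smaller open ring.
- **Side (358,330):** a closed white-faced dial.
- **Green (229,300) and purple (263,385) in side:** look-alikes, not meant.

The first fits the description. I'll measure it and confirm it in a crop. The move rows only spin about the tool z, so I'll also check the arm kinematics to see how the tool can be tilted.

```bash
cat > kin.py <<'E'
import numpy as np
from scipy.spatial.transform import Rotation as R
# xArm7-like modified DH (a, alpha, d)
DH=[(0,0,.267),(0,-np.pi/2,0),(0,np.pi/2,.293),(.0525,np.pi/2,0),(.0775,np.pi/2,.3425),(0,np.pi/2,0),(.076,-np.pi/2,.097)]
def fk(q):
    T=np.eye(4)
    for (a,al,d),t in zip(DH,q):
        ca,sa,c,s=np.cos(al),np.sin(al),np.cos(t),np.sin(t)
        T=T@np.array([[c,-s,0,a],[s*ca,c*ca,-sa,-d*sa],[s*sa,c*sa,ca,d*ca],[0,0,0,1]])
    return T
E
python3 - <<'E'
from h import *; from kin import fk
s=r.get_state(); T=fk(s['q']); print('FK',T[:3,3],np.hypot(*T[:2,3]),T[:3,2],'meas',s['tool_pos'],np.hypot(*s['tool_pos'][:2]), 'yawdiff',np.arctan2(*s['tool_pos'][1::-1])-np.arctan2(*T[1::-1,3]))
S=pickle.load(open('side.pkl','rb')); T0=pickle.load(open('top.pkl','rb'))
A=cloud(S);B=cloud(T0)
for nm,P,px in(('side',A,[(298,268),(283,300),(325,297),(358,312),(345,340),(307,218),(398,247),(374,106),(380,75),(374,160),(229,320)]),('top',B,[(257,207),(245,235),(233,265),(361,176),(355,275),(460,200),(500,190),(573,175),(250,150)])):
    for u,v in px: print(nm,(u,v),P[v,u].round(3))
cv2.imwrite('pics/crop1.png',cv2.resize(S['color'][250:390,250:410,::-1],None,fx=4,fy=4,interpolation=cv2.INTER_CUBIC)[:600])
cv2.imwrite('pics/crop2.png',cv2.resize(S['color'][20:170,330:430,::-1],None,fx=4,fy=4,interpolation=cv2.INTER_CUBIC))
E
```

```text
FK [ 0.19380318 -0.58262165  0.20689349] 0.6140094907756826 [-0.00348151  0.01011859 -0.99994275] meas [0.26769168 0.56444088 0.40400299] 0.6247018015630835 yawdiff 2.3776220543919377
side (298, 268) [0.595 0.211 0.143]
side (283, 300) [0.607 0.263 0.099]
side (325, 297) [0.527 0.239 0.117]
side (358, 312) [0.454 0.264 0.143]
side (345, 340) [0.463 0.308 0.114]
side (307, 218) [ 0.694 -0.064  0.003]
side (398, 247) [ 0.43  -0.047  0.002]
side (374, 106) [ 0.567 -0.224  0.295]
side (380, 75) [ 0.573 -0.291  0.349]
side (374, 160) [ 0.581 -0.364  0.034]
side (229, 320) [0.727 0.297 0.009]
top (257, 207) [0.599 0.213 0.05 ]
top (245, 235) [0.518 0.23  0.119]
top (233, 265) [ 0.452  0.28  -0.002]
top (361, 176) [ 0.695 -0.063 -0.001]
top (355, 275) [ 0.427 -0.042  0.001]
top (460, 200) [ 0.564 -0.228  0.319]
top (500, 190) [ 0.578 -0.295  0.35 ]
top (573, 175) [ 0.583 -0.383  0.443]
top (250, 150) [ 0.771  0.246 -0.003]
```

View pics/crop1.png

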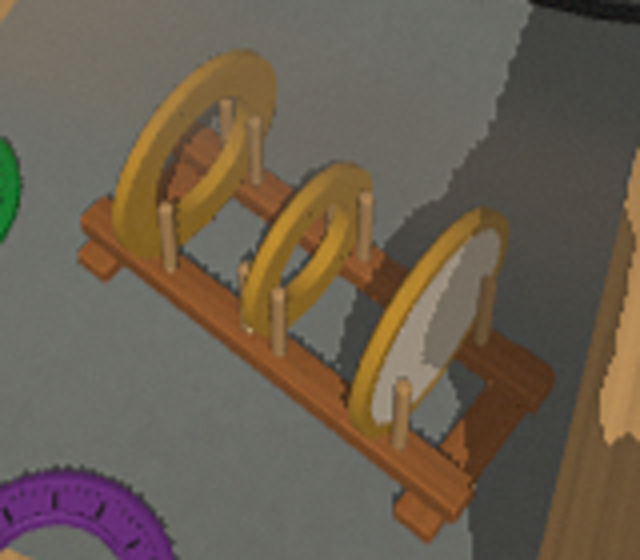

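The crop shows the three dials: the large open ring at upper left (side px 298,285), the small ring in the middle and the closed dial at right. So ring_center belongs to the one at about world (0.60, 0.22). Next I'll fit its plane and the camera lens axis.

Run:
```python
from h import *
S=pickle.load(open('side.pkl','rb')); T0=pickle.load(open('top.pkl','rb'))
A=cloud(S);B=cloud(T0)
def plane(P):
    c=np.median(P,0)
    for _ in range(6):
        n=np.linalg.svd(P-c,full_matrices=False)[2][2]; d=(P-c)@n; P=P[abs(d)<max(.0025,2*d.std()*.8)]; c=P.mean(0)
    return c,n,len(P),((P-c)@n).std()
# large ring: brass points
for nm,X,s in(('side',A,S),('top',B,T0)):
    col=s['color'].astype(int); brass=(col[...,0]-col[...,2]>50)
    for x0,y0,l in((.6,.225,'L'),(.455,.29,'F'),(.527,.25,'S')):
        m=(abs(X[...,0]-x0)<.03)&(abs(X[...,1]-y0)<.075)&(X[...,2]>.085)&(X[...,2]<.16)
        P=X[m]
        if len(P)>30:
            print(nm,l,len(P),'min',P.min(0).round(3),'max',P.max(0).round(3),[np.round(v,3) for v in plane(P)])
            top=P[P[:,2]>P[:,2].max()-.006]; print('   top',top.mean(0).round(4))
# camera head
for nm,X,s in(('side',A,S),('top',B,T0)):
    col=s['color'].astype(int); m=(abs(X[...,0]-.57)<.09)&(X[...,1]<-.15)&(X[...,1]>-.36)&(X[...,2]>.2)&(X[...,2]<.45)
    blk=m&(col.max(-1)<75); wht=m&(col.min(-1)>150)
    for l,k in(('blk',blk),('wht',wht)):
        P=X[k]; print(nm,l,len(P),P.min(0).round(3),P.max(0).round(3)); print('  ',[np.round(v,3) for v in plane(P)])
```

```text
side L 576 min [0.571 0.16  0.085] max [0.616 0.273 0.147] [array([0.593, 0.22 , 0.118]), array([ 0.946, -0.325, -0.015]), np.int64(452), np.float64(0.001)]
   top [0.5943 0.2164 0.1424]
side F 700 min [0.431 0.215 0.085] max [0.475 0.321 0.144] [array([0.451, 0.271, 0.114]), array([ 0.945, -0.327, -0.017]), np.int64(518), np.float64(0.001)]
   top [0.4527 0.2644 0.1414]
side S 326 min [0.505 0.201 0.085] max [0.546 0.282 0.119] [array([0.522, 0.243, 0.103]), array([ 0.944, -0.326, -0.05 ]), np.int64(226), np.float64(0.001)]
   top [0.5237 0.2408 0.1161]
top L 244 min [0.572 0.156 0.086] max [0.614 0.268 0.143] [array([0.59 , 0.208, 0.124]), array([-0.947,  0.313,  0.075]), np.int64(146), np.float64(0.001)]
   top [0.5947 0.2124 0.1405]
top F 186 min [0.433 0.215 0.085] max [0.475 0.315 0.144] [array([0.453, 0.259, 0.134]), array([-0.943,  0.327, -0.054]), np.int64(129), np.float64(0.002)]
   top [0.4527 0.2595 0.1405]
top S 155 min [0.507 0.193 0.085] max [0.542 0.279 0.12 ] [array([0.521, 0.233, 0.108]), array([-0.947,  0.314,  0.072]), np.int64(110), np.float64(0.002)]
   top [0.5238 0.2367 0.1167]
side blk 584 [ 0.518 -0.345  0.253] [ 0.604 -0.209  0.369]
   [array([ 0.563, -0.251,  0.305]), array([-0.876,  0.48 , -0.051]), np.int64(295), np.float64(0.006)]
side wht 505 [ 0.536 -0.359  0.325] [ 0.603 -0.26   0.37 ]
   [array([ 0.577, -0.293,  0.349]), array([-0.065,  0.509,  0.859]), np.int64(383), np.float64(0.001)]
top blk 872 [ 0.517 -0.356  0.267] [ 0.603 -0.214  0.372]
   [array([ 0.559, -0.272,  0.325]), array([ 0.183, -0.433, -0.883]), np.int64(525), np.float64(0.005)]
top wht 1154 [ 0.536 -0.359  0.327] [ 0.602 -0.265  0.37 ]
   [array([ 0.576, -0.297,  0.348]), array([-0.076,  0.509,  0.858]), np.int64(841), np.float64(0.001)]
```

View pics/crop2.png

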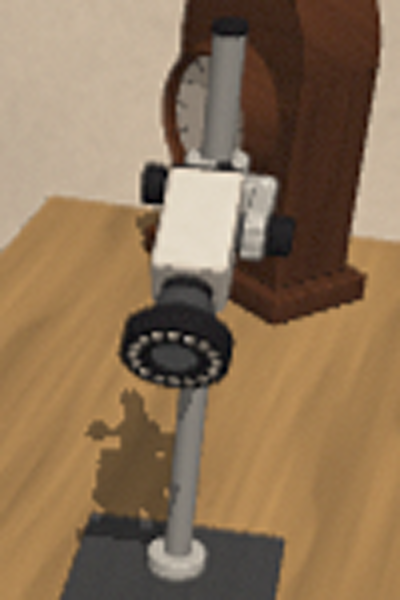

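The crop shows the ring light and the head tilted downward. The fit gives a lens axis elevation of about 31° and the ring centre at about (0.5945, 0.2145, 0.083), consistent with the 75 mm slot pitch. Next I'll write a small row planner and move above the ring.

```bash
cat > plan.py <<'E'
from h import *
def plan(target,spin,N,claw):
    s=r.get_state(); p=np.array(s['tool_pos']); M=R.from_quat(s['eef_rot']); rows=[]
    for i in range(N):
        step=(np.array(target)-p)/(N-i); t=np.round(M.inv().apply(step),3); k=round(spin/N,4)
        rows.append([*t.tolist(),k,claw]); p=p+M.apply(t); M=M*R.from_rotvec([0,0,k])
    print(rows,'end',p.round(4),M.as_matrix().round(3).tolist())
def lens():
    S=pickle.load(open('side.pkl','rb')); T0=pickle.load(open('top.pkl','rb')); out=[]
    u=np.array([-.071,.509,.858]); u/=np.linalg.norm(u); d=np.array([-.137*.858,.99*.858,-.514]); d-=u*(u@d); d/=np.linalg.norm(d); x=np.cross(d,u)
    for s in(S,T0):
        X=cloud(s); col=s['color'].astype(int)
        m=(abs(X[...,0]-.57)<.09)&(X[...,1]<-.15)&(X[...,1]>-.36)&(X[...,2]>.2)&(X[...,2]<.45)
        for l,k in(('blk',m&(col.max(-1)<75)),('wht',m&(col.min(-1)>150))):
            Q=X[k]@np.c_[x,d,u]; print(l,np.percentile(Q,[1,3,50,97,99],axis=0).round(4).tolist())
    print(x,d,u)
if __name__=='__main__':
    lens(); plan([.5945,.2145,.37],1.459,14,.05)
E
python3 plan.py
```

```text
blk [[0.4713, -0.5383, 0.0526], [0.4744, -0.5123, 0.0588], [0.5278, -0.4113, 0.098], [0.5624, -0.4068, 0.1203], [0.5648, -0.4062, 0.1214]]
wht [[0.49, -0.5404, 0.0783], [0.492, -0.5344, 0.0854], [0.5282, -0.4983, 0.1095], [0.5532, -0.4622, 0.1125], [0.5545, -0.461, 0.1131]]
blk [[0.4694, -0.5487, 0.0649], [0.4716, -0.5446, 0.0722], [0.5217, -0.429, 0.098], [0.5581, -0.4101, 0.1181], [0.5613, -0.4092, 0.1192]]
wht [[0.4881, -0.5424, 0.0753], [0.4898, -0.5369, 0.0782], [0.5256, -0.505, 0.1066], [0.5508, -0.4651, 0.1098], [0.5522, -0.4631, 0.1105]]
[9.90520896e-01 1.37361300e-01 4.77950651e-04] [-0.1175959   0.84977935 -0.51385431] [-0.07098985  0.50892723  0.85787733]
[[-0.032, -0.013, 0.002, 0.1042, 0.05], [-0.033, -0.009, 0.002, 0.1042, 0.05], [-0.034, -0.006, 0.003, 0.1042, 0.05], [-0.034, -0.002, 0.002, 0.1042, 0.05], [-0.034, 0.001, 0.003, 0.1042, 0.05], [-0.034, 0.005, 0.002, 0.1042, 0.05], [-0.033, 0.008, 0.003, 0.1042, 0.05], [-0.032, 0.012, 0.002, 0.1042, 0.05], [-0.031, 0.015, 0.003, 0.1042, 0.05], [-0.029, 0.018, 0.002, 0.1042, 0.05], [-0.027, 0.021, 0.003, 0.1042, 0.05], [-0.024, 0.024, 0.002, 0.1042, 0.05], [-0.022, 0.026, 0.003, 0.1042, 0.05], [-0.018, 0.029, 0.002, 0.1042, 0.05]] end [0.5948 0.2149 0.3703] [[0.325, 0.946, -0.001], [0.946, -0.325, -0.002], [-0.002, -0.0, -1.0]]
```

Call:
{"name": "move_arm", "arguments": {"rows": [[-0.032,-0.013,0.002,0.1042,0.05],[-0.033,-0.009,0.002,0.1042,0.05],[-0.034,-0.006,0.003,0.1042,0.05],[-0.034,-0.002,0.002,0.1042,0.05],[-0.034,0.001,0.003,0.1042,0.05],[-0.034,0.005,0.002,0.1042,0.05],[-0.033,0.008,0.003,0.1042,0.05],[-0.032,0.012,0.002,0.1042,0.05],[-0.031,0.015,0.003,0.1042,0.05],[-0.029,0.018,0.002,0.1042,0.05]]}}

```text
clock: 0.93
tool_pos: [0.5015, 0.3124, 0.3802]
eef_rot: [0.678, 0.735, -0.0, -0.0]
contact_force: [-0.4, 0.2, 0.2]
opening: 0.566
finger_force: 0.0
```

Call:
{"name": "move_arm", "arguments": {"rows": [[-0.027,0.021,0.003,0.1042,0.05],[-0.024,0.024,0.002,0.1042,0.05],[-0.022,0.026,0.003,0.1042,0.05],[-0.018,0.029,0.002,0.1042,0.05]]}}

```text
clock: 1.27
tool_pos: [0.5955, 0.2137, 0.3701]
eef_rot: [0.815, 0.579, -0.001, -0.0]
contact_force: [0.5, 0.9, -0.6]
opening: 0.57
finger_force: 0.0
```

Run:
```python
from h import *
s=r.get_state(); print(s['clock'],s['q'].round(3),s['tool_pos'],R.from_quat(s['eef_rot']).as_matrix().round(3),s['opening'])
pickle.dump([s],open('st1.pkl','wb'))
w=snap('wrist'); print(w['mtx'],w['eye'],w['orientation']); cv2.imwrite('pics/w1.png',w['color'][...,::-1])
S=pickle.load(open('side.pkl','rb')); T0=pickle.load(open('top.pkl','rb'))
u=np.array([-.071,.509,.858]); d=np.array([-.1176,.8498,-.5139]); x=np.cross(d,u)
for q in(S,T0):
    X=cloud(q); col=q['color'].astype(int)
    m=(abs(X[...,0]-.57)<.09)&(X[...,1]<-.15)&(X[...,1]>-.36)&(X[...,2]>.2)&(X[...,2]<.45)
    Q=X[m]@np.c_[x,d,u]; b=Q[Q[:,1]>-.424]; print(len(b),np.percentile(b,[0,2,50,98,100],axis=0).round(4).tolist())
    c=Q[(Q[:,1]<-.45)&(Q[:,1]>-.49)&(Q[:,2]>.1)];print(np.percentile(c,[0,2,50,98,100],axis=0).round(4).tolist())
```

```text
1.2667 [-0.509  0.744  0.168  1.587 -0.155  0.825 -0.614] [0.59550423 0.21374717 0.37012648] [[ 0.33   0.944 -0.001]
 [ 0.944 -0.33  -0.   ]
 [-0.001 -0.001 -1.   ]] 0.570089133285312
[[309.70691629   0.         314.49590736]
 [  0.         309.70691629 203.5319573 ]
 [  0.           0.           1.        ]] [0.62265967 0.29123876 0.34974608] [-0.15773858  0.02770986 -0.16491573  0.97321812]
482 [[0.4977, -0.4239, 0.0506], [0.5, -0.4229, 0.053], [0.5328, -0.4088, 0.0974], [0.565, -0.4061, 0.1211], [0.5674, -0.4041, 0.1249]]
[[0.5068, -0.4898, 0.1], [0.5082, -0.4892, 0.1013], [0.5312, -0.4707, 0.1089], [0.5552, -0.4513, 0.1128], [0.5572, -0.45, 0.1139]]
272 [[0.496, -0.4238, 0.0826], [0.4966, -0.4236, 0.0865], [0.526, -0.4167, 0.1125], [0.5642, -0.4089, 0.1194], [0.5669, -0.4081, 0.1206]]
[[0.5054, -0.49, 0.1001], [0.5064, -0.4896, 0.1014], [0.5299, -0.476, 0.1067], [0.5544, -0.4608, 0.1104], [0.5561, -0.4501, 0.1118]]
```

View pics/w1.png

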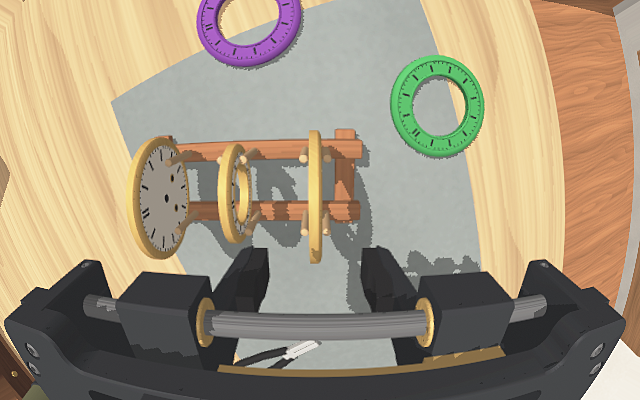

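The wrist view shows the large ring edge-on at column 315, centred between the fingers (about 250 and 380). The full dial (165,195) shows its numbered white front toward +x, so the fronts face away from the robot. Descend and grip.

Call:
{"name": "move_arm", "arguments": {"rows": [[0,-0.001,0.025,0,0.05],[0,0,0.025,0,0.05],[0,0,0.025,0,0.05],[0,0,0.017,0,0.05],[0,0,0,0,0.05],[0,0,0,0,0.0],[0,0,0,0,0.0],[0,0,0,0,0.0],[0,0,0,0,0.0],[0,0,0,0,0.0]], "newtons": 45}}

```text
clock: 2.15
tool_pos: [0.5943, 0.2157, 0.2798]
eef_rot: [0.814, 0.581, 0.001, 0.0]
contact_force: [-0.1, 1.1, -0.4]
opening: 0.214
finger_force: 0.0
```

Call:
{"name": "move_arm", "arguments": {"rows": [[0,0,0,0,0],[0,0,0,0,0]]}}

```text
clock: 2.32
tool_pos: [0.5942, 0.2156, 0.2793]
eef_rot: [0.814, 0.581, 0.001, 0.0]
contact_force: [-0.2, 0.3, 2.2]
opening: 0.106
finger_force: 44.9
```

Call:
{"name": "move_arm", "arguments": {"rows": [[0,0,-0.015,0,0],[0,0,-0.03,0,0],[0,0,-0.035,0,0],[0,0,-0.04,0,0],[0,0,-0.04,0,0],[0,0,-0.04,0,0],[0,0,-0.03,0,0]]}}

```text
clock: 2.9
tool_pos: [0.5938, 0.2153, 0.5123]
eef_rot: [0.814, 0.581, 0.002, 0.0]
contact_force: [0.2, 1.4, -1.4]
opening: 0.109
finger_force: 44.9
```

```bash
cat > fit.py <<'E'
import kin; from h import *
from scipy.optimize import least_squares
START=dict(q=np.array([-1.09422484,.68999054,-.19451366,1.56629816,.15732313,.90249862,-.21509436]),tool_pos=np.array([.26767226,.56443549,.40391789]),eef_rot=np.array([.219533618,.97560452,-8.9e-4,-1.26e-4]))
x0=np.array([2.3,.267,.293,.0525,.0775,.3425,.076,.097,0,0,0])
def FK(p,q):
    kin.DH=[(0,0,p[1]),(0,-np.pi/2,0),(0,np.pi/2,p[2]),(p[3],np.pi/2,0),(p[4],np.pi/2,p[5]),(0,np.pi/2,0),(p[6],-np.pi/2,p[7])]
    T=kin.fk(q); Z=np.eye(4); Z[:3,:3]=R.from_euler('z',p[0]).as_matrix(); Z[:2,3]=p[8:10]; E=np.eye(4); E[:3,:3]=R.from_euler('z',p[10]).as_matrix()
    return Z@T@E
def fit(states):
    f=lambda p:np.concatenate([np.r_[(FK(p,s['q'])[:3,3]-s['tool_pos'])*10,(FK(p,s['q'])[:3,:3]-R.from_quat(s['eef_rot']).as_matrix()).ravel()] for s in states]+[(p-x0)[1:8]*.05,p[8:10]*.5])
    best=min((least_squares(f,np.r_[2.3,x0[1:10],k]) for k in(0,1.57,3.1,-1.57)),key=lambda o:o.cost); return best
E
python3 - <<'E'
from fit import *
s=r.get_state(); L=[START]+pickle.load(open('st1.pkl','rb'))+[s]; pickle.dump(L,open('st.pkl','wb'))
print(s['clock'],s['q'].round(3),s['tool_pos'],s['opening'],s['finger_force'])
o=fit(L); print(o.cost,o.x.round(4))
for a in L: T=FK(o.x,a['q']); print((T[:3,3]-a['tool_pos']).round(4), np.degrees((R.from_matrix(T[:3,:3]).inv()*R.from_quat(a['eef_rot'])).magnitude()).round(2))
w=snap('wrist'); cv2.imwrite('pics/w2.png',w['color'][...,::-1])
t=snap('side'); cv2.imwrite('pics/s2.png',t['color'][...,::-1])
E
```

```text
2.9 [-0.531  0.602  0.205  1.407 -0.127  1.143 -0.639] [0.59382618 0.21532303 0.51230679] 0.10914884650128372 44.90290054858178
4.048691974004944 [ 1.3728 -2.4573  0.7288 -0.2186  1.8299 -1.1904 -0.3374 -0.0073  0.1292
  0.1558  0.2882]
[ 0.     -0.0006  0.0021] 157.2
[ 0.0002  0.0001 -0.0018] 10.58
[-0.0005  0.     -0.0002] 22.25
```

```bash
cat > fit.py <<'E'
from h import *
from scipy.optimize import least_squares
import itertools
START=dict(q=np.array([-1.09422484,.68999054,-.19451366,1.56629816,.15732313,.90249862,-.21509436]),tool_pos=np.array([.26767226,.56443549,.40391789]),eef_rot=np.array([.219533618,.97560452,-8.9e-4,-1.26e-4]))
x0=np.array([0,.3,.4,0,0,.4,0,.1,0])
def rot(ax,t,v=(0,0,0)):
    T=np.eye(4); T[:3,:3]=R.from_euler(ax,t).as_matrix(); T[:3,3]=T[:3,:3]@np.array(v); return T
def FK(p,q,sg):
    # p: base yaw, d1, d3, a3, a4, d5, a6, d7, tool yaw
    return rot('z',p[0]+sg[0]*q[0],(0,0,p[1]))@rot('y',q[1])@rot('z',sg[1]*q[2],(p[3],0,p[2]))@rot('y',q[3],(p[4],0,p[5]))@rot('z',sg[2]*q[4])@rot('y',q[5],(p[6],0,p[7]))@rot('z',sg[3]*q[6]+p[8])
def fit(states,sgs=list(itertools.product((1,-1),repeat=4))):
    best=None
    for sg in sgs:
        f=lambda p:np.concatenate([np.r_[(FK(p,s['q'],sg)[:3,3]-s['tool_pos'])*10,(FK(p,s['q'],sg)[:3,:3]-R.from_quat(s['eef_rot']).as_matrix()).ravel()] for s in states]+[(p-x0)[1:8]*.02])
        for k in(0,1.57,3.1,-1.57):
            for b in (0,2,-2):
                o=least_squares(f,np.r_[b,x0[1:8],k],max_nfev=60)
                if best is None or o.cost<best[0].cost: best=(o,sg)
    return best
E
python3 - <<'E'
from fit import *
L=pickle.load(open('st.pkl','rb'))
o,sg=fit(L); print(o.cost,sg,o.x.round(4)); pickle.dump((o.x,sg),open('kin.pkl','wb'))
for a in L: T=FK(o.x,a['q'],sg); print((T[:3,3]-a['tool_pos']).round(4), np.degrees((R.from_matrix(T[:3,:3]).inv()*R.from_quat(a['eef_rot'])).magnitude()).round(2))
E
```

```text
0.0007173042136032692 (-1, -1, -1, -1) [-0.0736  0.2462  0.5639 -0.1391  0.002   0.4093 -0.0597  0.1059  1.4972]
[-0.0001 -0.0001  0.0022] 0.01
[ 0.0005 -0.0016 -0.0018] 0.01
[-0.0004  0.0016 -0.0004] 0.01
```

View pics/w2.png

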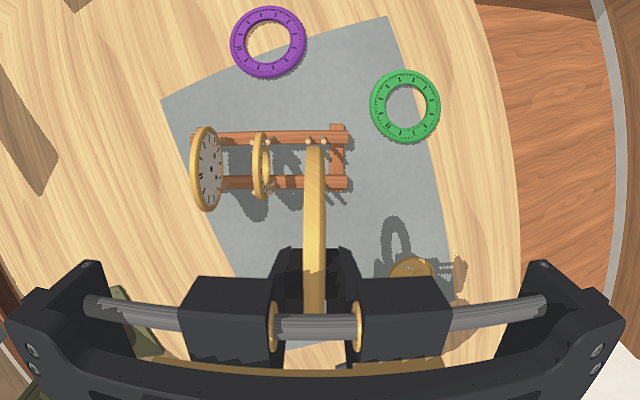

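The ring is lifted: the wrist view shows it at column 315 between the fingers and the other two dials still standing. The rows can't tilt the tool directly. My fitted kinematics say joint 6 saturates when the arm is high, so I'll try tilting the tool there, with the arm pointing along the lens azimuth (about −82°).

```bash
cat >> plan.py <<'E'
def path(wps,spins,Ns,claw=0):
    s=r.get_state(); p=np.array(s['tool_pos']); M=R.from_quat(s['eef_rot'])
    for target,spin,N in zip(wps,spins,Ns):
        rows=[]
        for i in range(N):
            step=(np.array(target)-p)/(N-i); t=np.round(M.inv().apply(step),3); k=round(spin/N,3)
            rows.append([*t.tolist(),k,claw]); p=p+M.apply(t); M=M*R.from_rotvec([0,0,k])
        print(rows,'end',p.round(4))
E
python3 - <<'E'
from plan import *
path([(.57,-.04,.70),(.38,-.37,.76),(.07,-.52,.80)],[.36,.37,.37],[9,10,10])
E
```

```text
[[-0.028, 0.007, -0.021, 0.04, 0], [-0.027, 0.008, -0.021, 0.04, 0], [-0.027, 0.009, -0.021, 0.04, 0], [-0.027, 0.01, -0.021, 0.04, 0], [-0.026, 0.011, -0.021, 0.04, 0], [-0.026, 0.012, -0.02, 0.04, 0], [-0.025, 0.013, -0.021, 0.04, 0], [-0.024, 0.014, -0.02, 0.04, 0], [-0.024, 0.015, -0.021, 0.04, 0]] end [ 0.57   -0.0397  0.7004]
[[-0.037, 0.006, -0.006, 0.037, 0], [-0.037, 0.008, -0.006, 0.037, 0], [-0.037, 0.009, -0.006, 0.037, 0], [-0.037, 0.011, -0.006, 0.037, 0], [-0.036, 0.012, -0.007, 0.037, 0], [-0.036, 0.013, -0.006, 0.037, 0], [-0.035, 0.015, -0.007, 0.037, 0], [-0.035, 0.016, -0.006, 0.037, 0], [-0.034, 0.017, -0.007, 0.037, 0], [-0.033, 0.018, -0.006, 0.037, 0]] end [ 0.38   -0.3699  0.76  ]
[[-0.034, -0.002, -0.004, 0.037, 0], [-0.034, -0.001, -0.004, 0.037, 0], [-0.034, 0.001, -0.005, 0.037, 0], [-0.035, 0.002, -0.004, 0.037, 0], [-0.034, 0.003, -0.005, 0.037, 0], [-0.034, 0.004, -0.004, 0.037, 0], [-0.034, 0.006, -0.005, 0.037, 0], [-0.034, 0.007, -0.004, 0.037, 0], [-0.034, 0.008, -0.005, 0.037, 0], [-0.033, 0.009, -0.004, 0.037, 0]] end [ 0.0701 -0.52    0.7999]
```

Call:
{"name": "move_arm", "arguments": {"rows": [[-0.028,0.007,-0.021,0.04,0],[-0.027,0.008,-0.021,0.04,0],[-0.027,0.009,-0.021,0.04,0],[-0.027,0.01,-0.021,0.04,0],[-0.026,0.011,-0.021,0.04,0],[-0.026,0.012,-0.02,0.04,0],[-0.025,0.013,-0.021,0.04,0],[-0.024,0.014,-0.02,0.04,0],[-0.024,0.015,-0.021,0.04,0]]}}

```text
clock: 3.75
tool_pos: [0.5706, -0.0399, 0.6951]
eef_rot: [0.905, 0.425, -0.001, -0.001]
contact_force: [0.2, -0.5, -2.0]
opening: 0.112
finger_force: 44.9
```

Call:
{"name": "move_arm", "arguments": {"rows": [[-0.037,0.006,-0.006,0.037,0],[-0.037,0.008,-0.006,0.037,0],[-0.037,0.009,-0.006,0.037,0],[-0.037,0.011,-0.006,0.037,0],[-0.036,0.012,-0.007,0.037,0],[-0.036,0.013,-0.006,0.037,0],[-0.035,0.015,-0.007,0.037,0],[-0.035,0.016,-0.006,0.037,0],[-0.034,0.017,-0.007,0.037,0],[-0.033,0.018,-0.006,0.037,0]]}}

```text
clock: 4.58
tool_pos: [0.3807, -0.3702, 0.7578]
eef_rot: [0.968, 0.251, -0.001, -0.001]
contact_force: [0.8, -0.7, -1.1]
opening: 0.108
finger_force: 44.9
```

Call:
{"name": "move_arm", "arguments": {"rows": [[-0.034,-0.002,-0.004,0.037,0],[-0.034,-0.001,-0.004,0.037,0],[-0.034,0.001,-0.005,0.037,0],[-0.035,0.002,-0.004,0.037,0],[-0.034,0.003,-0.005,0.037,0],[-0.034,0.004,-0.004,0.037,0],[-0.034,0.006,-0.005,0.037,0],[-0.034,0.007,-0.004,0.037,0],[-0.034,0.008,-0.005,0.037,0],[-0.033,0.009,-0.004,0.037,0]]}}

```text
clock: 5.42
tool_pos: [0.071, -0.5195, 0.8016]
eef_rot: [0.998, 0.069, 0.0, -0.001]
contact_force: [0.5, -0.5, -2.0]
opening: 0.106
finger_force: 44.9
```

```bash
cat > st.py <<'E'
from fit import *
s=r.get_state(); L=pickle.load(open('st.pkl','rb'))+[s]; pickle.dump(L,open('st.pkl','wb'))
M=R.from_quat(s['eef_rot']).as_matrix()
print(round(s['clock'],2),'q',s['q'].round(3),'p',s['tool_pos'].round(4),'x',M[:,0].round(3),'y',M[:,1].round(3),'z',M[:,2].round(3),'op',round(s['opening'],3))
E
python3 st.py
```

```text
5.42 q [ 0.988  0.388  0.699  1.005 -0.254  1.828  0.151] p [ 0.071  -0.5195  0.8016] x [0.99  0.138 0.   ] y [ 0.138 -0.99  -0.002] z [ 0.     0.003 -1.   ] op 0.106
```

Tool y now points along the lens azimuth and q6 is 1.83, near its limit of 2.09. Push up past the limit and watch the tilt.

Call:
{"name": "move_arm", "arguments": {"rows": [[0,0,-0.03,0,0],[0,0,-0.03,0,0],[0,0,-0.03,0,0],[0,0,-0.03,0,0],[0,0,-0.03,0,0],[0,0,-0.03,0,0]]}}

```text
clock: 5.92
tool_pos: [0.0688, -0.4908, 0.9008]
eef_rot: [0.997, 0.072, 0.002, 0.022]
contact_force: [-0.4, 0.8, -1.0]
opening: 0.11
finger_force: 44.9
```

```bash
python3 st.py
```

```text
5.92 q [ 1.209  0.361  0.302  0.659 -0.125  2.089  0.   ] p [ 0.0688 -0.4908  0.9008] x [0.99  0.144 0.   ] y [ 0.144 -0.989  0.045] z [ 0.007 -0.044 -0.999] op 0.11
```

The limit tilts the tool by 2.5° in exactly the wanted direction. Continue.

Call:
{"name": "move_arm", "arguments": {"rows": [[0,-0.01,-0.03,0,0],[0,-0.01,-0.03,0,0],[0,-0.01,-0.03,0,0],[0,-0.01,-0.03,0,0],[0,-0.01,-0.03,0,0],[0,-0.01,-0.03,0,0]]}}

```text
clock: 6.42
tool_pos: [0.0511, -0.3728, 0.9618]
eef_rot: [0.995, 0.07, 0.005, 0.076]
contact_force: [1.0, -0.9, -1.2]
opening: 0.108
finger_force: 44.9
```

```bash
python3 st.py
```

```text
6.42 q [ 0.931  0.151  0.562  0.771 -0.101  2.089 -0.004] p [ 0.0511 -0.3728  0.9618] x [ 0.99   0.141 -0.   ] y [ 0.139 -0.979  0.151] z [ 0.021 -0.15  -0.989] op 0.108
```

Call:
{"name": "move_arm", "arguments": {"rows": [[0,-0.01,-0.038,0,0],[0,-0.01,-0.038,0,0],[0,-0.01,-0.038,0,0],[0,-0.01,-0.038,0,0],[0,-0.01,-0.038,0,0],[0,-0.01,-0.038,0,0],[0,-0.01,-0.038,0,0],[0,-0.01,-0.038,0,0]]}}

```text
clock: 7.08
tool_pos: [0.0374, -0.2987, 0.9911]
eef_rot: [0.99, 0.073, 0.012, 0.118]
contact_force: [-0.8, -0.0, -1.3]
opening: 0.102
finger_force: 44.9
```

```bash
python3 st.py
python3 - <<'E'
from fit import *
L=pickle.load(open('st.pkl','rb'))
o,sg=fit(L,[(-1,-1,-1,-1)]); print(o.cost,o.x.round(4)); pickle.dump((o.x,sg),open('kin.pkl','wb'))
for a in L: T=FK(o.x,a['q'],sg); print((T[:3,3]-a['tool_pos']).round(4))
E
```

```text
7.08 q [ 8.770e-01  2.000e-03  4.090e-01  8.140e-01  3.000e-02  2.089e+00
 -1.210e-01] p [ 0.0374 -0.2987  0.9911] x [0.989 0.147 0.006] y [ 0.141 -0.961  0.236] z [ 0.041 -0.233 -0.972] op 0.102
0.03445864156233892 [-0.0822  0.4084  0.5644  0.023  -0.0067  0.3382  0.0154  0.2163  1.4891]
[ 0.0064 -0.0017  0.0043]
[ 0.0014 -0.0051 -0.003 ]
[ 0.0011 -0.0058 -0.001 ]
[-0.0014  0.0023 -0.0024]
[ 0.0033  0.0011 -0.0029]
[0.0118 0.0002 0.0006]
[0.0186 0.0024 0.0045]
```

Call:
{"name": "move_arm", "arguments": {"rows": [[0,0.009,-0.036,0,0],[0,0.009,-0.036,0,0],[0,0.009,-0.036,0,0],[0,0.009,-0.036,0,0],[0,0.009,-0.036,0,0],[0,0.009,-0.036,0,0]]}}

```text
clock: 7.58
tool_pos: [0.0234, -0.2692, 1.0347]
eef_rot: [0.978, 0.071, 0.025, 0.193]
contact_force: [-0.9, 0.2, -2.1]
opening: 0.11
finger_force: 44.9
```

```bash
python3 st.py
```

```text
7.58 q [ 1.448 -0.008 -0.146  0.668  0.028  2.089 -0.106] p [ 0.0234 -0.2692  1.0347] x [0.989 0.149 0.022] y [ 0.129 -0.915  0.382] z [ 0.077 -0.375 -0.924] op 0.11
```

Call:
{"name": "move_arm", "arguments": {"rows": [[0,0.013,-0.034,0,0],[0,0.013,-0.034,0,0],[0,0.013,-0.034,0,0],[0,0.013,-0.034,0,0]]}}

```text
clock: 7.92
tool_pos: [0.0138, -0.2464, 1.0619]
eef_rot: [0.967, 0.07, 0.033, 0.242]
contact_force: [-0.0, 0.2, -1.7]
opening: 0.107
finger_force: 44.9
```

```bash
python3 st.py
```

```text
7.92 q [ 1.814e+00 -1.300e-02 -4.610e-01  5.700e-01 -1.000e-03  2.089e+00
 -7.500e-02] p [ 0.0138 -0.2464  1.0619] x [0.988 0.152 0.03 ] y [ 0.12  -0.873  0.473] z [ 0.098 -0.464 -0.88 ] op 0.107
```

Call:
{"name": "move_arm", "arguments": {"rows": [[0.02,0.013,-0.03,0,0]]}}

```text
clock: 8.0
tool_pos: [0.0261, -0.2392, 1.0669]
eef_rot: [0.965, 0.067, 0.034, 0.252]
contact_force: [0.2, -1.6, -1.9]
opening: 0.108
finger_force: 44.9
```

```bash
python3 st.py
```

```text
8.0 q [ 1.936 -0.016 -0.64   0.552  0.031  2.089 -0.116] p [ 0.0261 -0.2392  1.0669] x [0.989 0.147 0.032] y [ 0.113 -0.864  0.491] z [ 0.099 -0.481 -0.871] op 0.108
```

Call:
{"name": "move_arm", "arguments": {"rows": [[0.03,0.013,-0.025,0,0],[0.03,0.013,-0.025,0,0]]}}

```text
clock: 8.17
tool_pos: [0.0539, -0.2283, 1.0712]
eef_rot: [0.962, 0.071, 0.037, 0.261]
contact_force: [0.6, 0.3, -1.7]
opening: 0.106
finger_force: 44.9
```

```bash
python3 st.py
```

```text
8.17 q [ 2.189 -0.018 -1.016  0.535  0.092  2.089 -0.187] p [ 0.0539 -0.2283  1.0712] x [0.987 0.156 0.033] y [ 0.118 -0.853  0.508] z [ 0.108 -0.498 -0.861] op 0.106
```

Tool y is now within about 0.5° of the required front normal (30.5° elevation), and the roll is about 1.9°. Now travel to the focus keeping this tilt.

Run:
```python
from plan import *
path([(.25,-.23,.95),(.42,-.08,.75)],[0,0],[8,10])
```

```text
[[0.024, -0.005, 0.016, 0.0, 0], [0.024, -0.005, 0.016, 0.0, 0], [0.024, -0.005, 0.016, 0.0, 0], [0.023, -0.004, 0.016, 0.0, 0], [0.024, -0.005, 0.016, 0.0, 0], [0.023, -0.004, 0.015, 0.0, 0], [0.024, -0.005, 0.016, 0.0, 0], [0.023, -0.004, 0.015, 0.0, 0]] end [ 0.2497 -0.2299  0.9503]
[[0.018, -0.021, 0.012, 0.0, 0], [0.019, -0.021, 0.012, 0.0, 0], [0.018, -0.021, 0.012, 0.0, 0], [0.019, -0.021, 0.011, 0.0, 0], [0.018, -0.021, 0.012, 0.0, 0], [0.019, -0.021, 0.011, 0.0, 0], [0.018, -0.021, 0.012, 0.0, 0], [0.019, -0.021, 0.011, 0.0, 0], [0.018, -0.021, 0.012, 0.0, 0], [0.019, -0.021, 0.011, 0.0, 0]] end [ 0.4201 -0.0796  0.7499]
```

Call:
{"name": "move_arm", "arguments": {"rows": [[0.024,-0.005,0.016,0,0],[0.024,-0.005,0.016,0,0],[0.024,-0.005,0.016,0,0],[0.023,-0.004,0.016,0,0]]}}

```text
clock: 8.5
tool_pos: [0.1524, -0.2293, 1.0083]
eef_rot: [0.962, 0.07, 0.036, 0.261]
contact_force: [-1.2, -0.4, -1.9]
opening: 0.106
finger_force: 44.9
```

```bash
python3 st.py
```

```text
8.5 q [ 2.217 -0.144 -1.063  0.87  -0.006  1.821 -0.304] p [ 0.1524 -0.2293  1.0083] x [0.988 0.153 0.033] y [ 0.116 -0.854  0.507] z [ 0.106 -0.497 -0.861] op 0.106
```

Call:
{"name": "move_arm", "arguments": {"rows": [[0.024,-0.005,0.016,0,0],[0.023,-0.004,0.015,0,0],[0.024,-0.005,0.016,0,0],[0.023,-0.004,0.015,0,0],[0.018,-0.021,0.012,0,0],[0.019,-0.021,0.012,0,0],[0.018,-0.021,0.012,0,0],[0.019,-0.021,0.011,0,0]]}}

```text
clock: 9.17
tool_pos: [0.3169, -0.1702, 0.868]
eef_rot: [0.962, 0.07, 0.036, 0.261]
contact_force: [0.7, -0.6, -1.6]
opening: 0.105
finger_force: 44.9
```

```bash
python3 st.py
```

```text
9.17 q [ 2.197 -0.315 -1.325  1.292 -0.038  1.46  -0.62 ] p [ 0.3169 -0.1702  0.868 ] x [0.988 0.153 0.033] y [ 0.115 -0.854  0.506] z [ 0.106 -0.496 -0.862] op 0.105
```

The tilt holds while translating, but the arm is on an awkward branch: q2 is negative and q3 is near its limit. I'll go back out radially so the shoulder unwinds, then swing round stretched.

Run:
```python
from plan import *
path([(.06,-.50,.92)],[0],[12])
```

```text
[[-0.025, 0.023, 0.008, 0.0, 0], [-0.025, 0.023, 0.008, 0.0, 0], [-0.025, 0.023, 0.008, 0.0, 0], [-0.025, 0.023, 0.008, 0.0, 0], [-0.025, 0.023, 0.007, 0.0, 0], [-0.025, 0.023, 0.008, 0.0, 0], [-0.025, 0.023, 0.007, 0.0, 0], [-0.025, 0.023, 0.008, 0.0, 0], [-0.026, 0.024, 0.007, 0.0, 0], [-0.025, 0.023, 0.008, 0.0, 0], [-0.026, 0.024, 0.007, 0.0, 0], [-0.025, 0.023, 0.008, 0.0, 0]] end [ 0.0605 -0.4997  0.9194]
```

Call:
{"name": "move_arm", "arguments": {"rows": [[-0.025,0.023,0.008,0,0],[-0.025,0.023,0.008,0,0],[-0.025,0.023,0.008,0,0],[-0.025,0.023,0.008,0,0],[-0.025,0.023,0.007,0,0],[-0.025,0.023,0.008,0,0],[-0.025,0.023,0.007,0,0],[-0.025,0.023,0.008,0,0],[-0.026,0.024,0.007,0,0],[-0.025,0.023,0.008,0,0]]}}

```text
clock: 10.0
tool_pos: [0.1033, -0.4476, 0.9109]
eef_rot: [0.962, 0.071, 0.036, 0.26]
contact_force: [-0.3, 0.4, -0.4]
opening: 0.109
finger_force: 44.9
```

```bash
python3 st.py
```

```text
10.0 q [ 2.104  0.264 -1.384  1.003  0.537  1.592 -0.489] p [ 0.1033 -0.4476  0.9109] x [0.987 0.154 0.032] y [ 0.117 -0.855  0.505] z [ 0.105 -0.495 -0.863] op 0.109
```

Run:
```python
from plan import *
path([(.18,-.60,.89),(.42,-.47,.86)],[0,0],[5,8])
```

```text
[[0.01, 0.026, 0.02, 0.0, 0], [0.01, 0.026, 0.02, 0.0, 0], [0.011, 0.026, 0.02, 0.0, 0], [0.01, 0.025, 0.021, 0.0, 0], [0.011, 0.026, 0.02, 0.0, 0]] end [ 0.1804 -0.5999  0.8905]
[[0.032, -0.012, -0.002, 0.0, 0], [0.032, -0.012, -0.002, 0.0, 0], [0.032, -0.012, -0.001, 0.0, 0], [0.032, -0.012, -0.002, 0.0, 0], [0.032, -0.013, -0.001, 0.0, 0], [0.032, -0.012, -0.002, 0.0, 0], [0.032, -0.013, -0.001, 0.0, 0], [0.032, -0.012, -0.002, 0.0, 0]] end [ 0.4203 -0.4701  0.8605]
```

Call:
{"name": "move_arm", "arguments": {"rows": [[0.01,0.026,0.02,0,0],[0.01,0.026,0.02,0,0],[0.011,0.026,0.02,0,0],[0.01,0.025,0.021,0,0],[0.011,0.026,0.02,0,0]]}}

```text
clock: 10.42
tool_pos: [0.1835, -0.5995, 0.8909]
eef_rot: [0.962, 0.071, 0.034, 0.26]
contact_force: [-0.6, -1.4, 0.4]
opening: 0.113
finger_force: 44.9
```

Call:
{"name": "move_arm", "arguments": {"rows": [[0.032,-0.012,-0.002,0,0],[0.032,-0.012,-0.002,0,0],[0.032,-0.012,-0.001,0,0],[0.032,-0.012,-0.002,0,0],[0.032,-0.013,-0.001,0,0]]}}

```text
clock: 10.83
tool_pos: [0.3338, -0.516, 0.8729]
eef_rot: [0.962, 0.071, 0.035, 0.261]
contact_force: [1.0, -0.6, -1.7]
opening: 0.109
finger_force: 44.9
```

```bash
python3 st.py
```

```text
10.83 q [ 1.256  0.517 -1.129  0.684  0.96   1.755 -0.761] p [ 0.3338 -0.516   0.8729] x [0.987 0.156 0.03 ] y [ 0.119 -0.853  0.507] z [ 0.105 -0.497 -0.861] op 0.109
```

Run:
```python
from plan import *
path([(.50,-.32,.86),(.55,-.05,.78)],[0,0],[7,8])
```

```text
[[0.028, -0.022, -0.01, 0.0, 0], [0.028, -0.022, -0.01, 0.0, 0], [0.028, -0.022, -0.01, 0.0, 0], [0.028, -0.022, -0.01, 0.0, 0], [0.027, -0.022, -0.01, 0.0, 0], [0.028, -0.022, -0.009, 0.0, 0], [0.027, -0.022, -0.01, 0.0, 0]] end [ 0.4998 -0.32    0.8601]
[[0.011, -0.033, -0.008, 0.0, 0], [0.011, -0.033, -0.007, 0.0, 0], [0.011, -0.033, -0.008, 0.0, 0], [0.011, -0.033, -0.007, 0.0, 0], [0.011, -0.033, -0.008, 0.0, 0], [0.011, -0.033, -0.007, 0.0, 0], [0.012, -0.034, -0.008, 0.0, 0], [0.011, -0.033, -0.007, 0.0, 0]] end [ 0.5499 -0.0502  0.78  ]
```

Call:
{"name": "move_arm", "arguments": {"rows": [[0.028,-0.022,-0.01,0,0],[0.028,-0.022,-0.01,0,0],[0.028,-0.022,-0.01,0,0],[0.028,-0.022,-0.01,0,0],[0.027,-0.022,-0.01,0,0],[0.028,-0.022,-0.009,0,0],[0.027,-0.022,-0.01,0,0]]}}

```text
clock: 11.42
tool_pos: [0.4993, -0.3193, 0.8608]
eef_rot: [0.962, 0.071, 0.035, 0.262]
contact_force: [-0.0, -0.4, -1.0]
opening: 0.105
finger_force: 44.9
```

Call:
{"name": "move_arm", "arguments": {"rows": [[0.011,-0.033,-0.008,0,0],[0.011,-0.033,-0.007,0,0],[0.011,-0.033,-0.008,0,0],[0.011,-0.033,-0.007,0,0],[0.011,-0.033,-0.008,0,0],[0.011,-0.033,-0.007,0,0],[0.012,-0.034,-0.008,0,0],[0.011,-0.033,-0.007,0,0]]}}

```text
clock: 12.08
tool_pos: [0.5485, -0.0492, 0.7805]
eef_rot: [0.962, 0.071, 0.036, 0.262]
contact_force: [0.2, 0.6, -2.4]
opening: 0.105
finger_force: 44.9
```

```bash
python3 st.py
python3 - <<'E'
from plan import *
path([(.53,.10,.55),(.52,.085,.42)],[0,0],[8,5])
E
```

```text
12.08 q [ 0.41   0.474 -1.1    1.084  0.976  1.938 -1.79 ] p [ 0.5485 -0.0492  0.7805] x [0.987 0.156 0.031] y [ 0.118 -0.852  0.51 ] z [ 0.106 -0.499 -0.86 ] op 0.105
[[-0.0, -0.031, 0.015, 0.0, 0], [-0.0, -0.031, 0.015, 0.0, 0], [-0.0, -0.031, 0.015, 0.0, 0], [-0.0, -0.031, 0.015, 0.0, 0], [-0.001, -0.031, 0.015, 0.0, 0], [-0.0, -0.031, 0.016, 0.0, 0], [-0.001, -0.03, 0.015, 0.0, 0], [-0.0, -0.031, 0.016, 0.0, 0]] end [0.5302 0.1001 0.5496]
[[-0.003, -0.011, 0.024, 0.0, 0], [-0.003, -0.011, 0.023, 0.0, 0], [-0.003, -0.011, 0.024, 0.0, 0], [-0.004, -0.011, 0.023, 0.0, 0], [-0.003, -0.01, 0.024, 0.0, 0]] end [0.5205 0.0846 0.4201]
```

Call:
{"name": "move_arm", "arguments": {"rows": [[0,-0.031,0.015,0,0],[0,-0.031,0.015,0,0],[0,-0.031,0.015,0,0],[0,-0.031,0.015,0,0],[-0.001,-0.031,0.015,0,0]]}}

```text
clock: 12.5
tool_pos: [0.5369, 0.0443, 0.636]
eef_rot: [0.962, 0.071, 0.036, 0.262]
contact_force: [1.1, -0.6, -2.4]
opening: 0.112
finger_force: 44.9
```

```bash
python3 st.py
```

```text
12.5 q [ 0.309  0.535 -1.111  1.464  0.92   1.743 -2.224] p [0.5369 0.0443 0.636 ] x [0.987 0.155 0.031] y [ 0.118 -0.852  0.51 ] z [ 0.106 -0.5   -0.86 ] op 0.112
```

Call:
{"name": "move_arm", "arguments": {"rows": [[0,-0.03,0.015,0,0],[0,-0.02,0.02,0,0],[0,-0.02,0.02,0,0]]}}

```text
clock: 12.75
tool_pos: [0.5344, 0.0769, 0.5533]
eef_rot: [0.962, 0.072, 0.036, 0.262]
contact_force: [0.8, -0.8, -2.1]
opening: 0.108
finger_force: 44.9
```

```bash
python3 st.py
python3 - <<'E'
from fit import *
L=pickle.load(open('st.pkl','rb')); sg=(-1,)*4
x0=np.array([-.0822,.4084,.5644,.023,-.0067,.3382,.0154,.2163,1.4891])
f=lambda p:np.concatenate([np.r_[(FK(p,s['q'],sg)[:3,3]-s['tool_pos'])*10,(FK(p,s['q'],sg)[:3,:3]-R.from_quat(s['eef_rot']).as_matrix()).ravel()] for s in L])
o=least_squares(f,x0); p=o.x; print(o.cost,p.round(3))
q=L[-1]['q']; off=L[-1]['tool_pos']-FK(p,q,sg)[:3,3]; print('off',off)
lo=np.array([-3.01,-.46,-1.47,.13,-1,.04,-2.66]); hi=np.array([3.01,2.08,1.51,2.56,4.14,2.09,2.66])
Mt=R.from_quat(L[-1]['eef_rot']).as_matrix()
for tgt in([.52,.085,.42],[.53,-.004,.375]):
    for w in(.01,.001):
        g=lambda v:np.r_[(FK(p,v,sg)[:3,3]+off-tgt)*10,(FK(p,v,sg)[:3,:3]-Mt).ravel()*3,(v-q)*w]
        z=least_squares(g,q,bounds=(lo+.02,hi-.02)); print(tgt,np.abs(z.fun[:12]).max().round(4),z.x.round(3))
E
```

```text
12.75 q [ 0.237  0.612 -1.088  1.612  0.95   1.642 -2.42 ] p [0.5344 0.0769 0.5533] x [0.987 0.157 0.031] y [ 0.12  -0.852  0.51 ] z [ 0.106 -0.499 -0.86 ] op 0.108
0.26719496689185435 [-0.089  0.308  0.585 -0.008  0.014  0.342 -0.006  0.132  1.489]
off [ 0.00413668  0.00228886 -0.00613437]
[0.52, 0.085, 0.42] 0.0 [ 0.085  0.672 -0.804  1.862  1.031  1.278 -2.64 ]
[0.52, 0.085, 0.42] 0.0 [ 0.085  0.672 -0.803  1.862  1.031  1.278 -2.64 ]
[0.53, -0.004, 0.375] 0.0001 [ 0.25   0.739 -0.801  1.934  1.189  1.187 -2.64 ]
[0.53, -0.004, 0.375] 0.0 [ 0.25   0.739 -0.801  1.934  1.189  1.187 -2.64 ]
```

Run:
```python
from plan import *
path([(.525,.06,.45)],[0],[4])
```

```text
[[-0.004, -0.01, 0.024, 0.0, 0], [-0.004, -0.01, 0.024, 0.0, 0], [-0.004, -0.01, 0.024, 0.0, 0], [-0.003, -0.009, 0.024, 0.0, 0]] end [0.5252 0.0599 0.4504]
```

Call:
{"name": "move_arm", "arguments": {"rows": [[-0.004,-0.01,0.024,0,0],[-0.004,-0.01,0.024,0,0],[-0.004,-0.01,0.024,0,0],[-0.003,-0.009,0.024,0,0]]}}

```text
clock: 13.08
tool_pos: [0.5253, 0.0587, 0.4503]
eef_rot: [0.962, 0.071, 0.035, 0.262]
contact_force: [0.9, 0.6, -1.5]
opening: 0.112
finger_force: 44.9
```

```bash
python3 st.py
```

```text
13.08 q [ 0.241  0.707 -1.037  1.809  1.042  1.476 -2.599] p [0.5253 0.0587 0.4503] x [0.987 0.156 0.03 ] y [ 0.119 -0.852  0.51 ] z [ 0.105 -0.5   -0.86 ] op 0.112
```

```bash
cat > meas.py <<'E'
from h import *
s=r.get_state(); M=R.from_quat(s['eef_rot']).as_matrix(); C0=s['tool_pos']+.196*M[:,2]; print('pred',C0.round(4))
import sys
from scipy.optimize import least_squares
for n in('side','top'):
    S=snap(n); X=cloud(S); col=S['color'].astype(int)
    Q=(X-C0)@M   # tool axes: x level, y front normal, z = down in ring
    m=(np.hypot(Q[...,0],Q[...,2])<.068)&(abs(Q[...,1])<.02)&(S['depth']>0)&(Q[...,2]>-.03)
    P=Q[m]; A=np.c_[P[:,0],P[:,2],np.ones(len(P))]
    if len(P)<40: print(n,len(P)); continue
    k=np.ones(len(P),bool)
    for _ in range(8):
        c=np.linalg.lstsq(A[k],P[k,1],rcond=None)[0]; e=P[:,1]-A@c; k=abs(e-np.median(e[k]))<.003
    print(n,len(P),k.sum(),'plane y=ax+bz+c',c.round(4),'deg',np.degrees(c[:2]).round(2),'std',e[k].std().round(4))
    F=P[k][:,[0,2]]
    ang=np.degrees(np.arctan2(F[:,1],F[:,0])); out=[];inn=[]
    for a in range(-30,210,10):
        b=F[np.abs((ang-a+180)%360-180)<5]; 
        if len(b)>6: rr=np.hypot(*b.T); out.append(b[rr.argmax()]); inn.append(b[rr.argmin()])
    out=np.array(out);inn=np.array(inn)
    g=lambda v,E,lam: np.hypot(E[:,0]-v[0],E[:,1]-v[1])-v[2]
    for E in(out,inn):
        o=least_squares(g,[0,0,.05],args=(E,0),loss='soft_l1',f_scale=.002); print('  circle cx,cz,r',o.x.round(4),len(E))
    u0,v0=np.nonzero(m)[1],np.nonzero(m)[0]; print('  px',u0.min(),u0.max(),v0.min(),v0.max())
    i=S['color'][max(0,v0.min()-40):v0.max()+40,max(0,u0.min()-60):u0.max()+60,::-1]
    cv2.imwrite(f'pics/{n}_{s["clock"]:.2f}.png',cv2.resize(i,None,fx=3,fy=3,interpolation=cv2.INTER_CUBIC)); print(i.shape)
E
python3 meas.py; ls pics
```

```text
pred [ 0.5459 -0.0392  0.2817]
side 235 219 plane y=ax+bz+c [-0.002   0.0096 -0.0049] deg [-0.11  0.55] std 0.0007
  circle cx,cz,r [-0.0008 -0.0004  0.0599] 10
  circle cx,cz,r [0.0039 0.0027 0.0417] 10
  px 335 389 141 163
(102, 174, 3)
top 54 46 plane y=ax+bz+c [-0.0108 -0.0022  0.0047] deg [-0.62 -0.13] std 0.0011
  circle cx,cz,r [ 0.035  -0.0068  0.0177] 3
  circle cx,cz,r [ 0.03   -0.0043  0.0037] 3
  px 354 365 187 209
(102, 131, 3)
crop1.png
crop2.png
s2.png
side0.png
side_13.08.png
top0.png
top_13.08.png
w1.png
w2.png
```

Run:
```python
from plan import *
u=np.array([-.071,.509,.858]); d=np.array([-.1176,.8498,-.5139]); x=np.cross(d,u)
for n in('side','top'):
    S=pickle.load(open(n+'.pkl','rb')); X=cloud(S); col=S['color'].astype(int)
    m=(abs(X[...,0]-.57)<.09)&(X[...,1]<-.15)&(X[...,1]>-.4)&(X[...,2]>.2)&(X[...,2]<.45)
    Q=X[m]@np.c_[x,d,u]; W=col[m].min(-1)>120
    top=Q[W&(abs(Q[:,2]-np.median(Q[W,2]))<.004)]
    A=np.c_[top[:,:2],np.ones(len(top))]; c=np.linalg.lstsq(A,top[:,2],rcond=None)[0]
    print(n,len(top),'slopes deg x,d',np.degrees(c[:2]).round(2),'rect',cv2.minAreaRect((top[:,:2]*1000).astype(np.float32)))
    for a in np.arange(-.54,-.45,.01):
        b=top[abs(top[:,1]-a)<.005]
        if len(b)>8: print('  d',a.round(3),np.percentile(b[:,0],[1,99]).round(4))
    f=Q[(Q[:,1]>-.424)]; 
    print('  light x',((f[:,0].min()+f[:,0].max())/2).round(4), 'front d',np.percentile(f[:,1],[90,97]).round(4))
    f2=f[f[:,1]>-.412]; 
    if len(f2)>30:
        A=np.c_[f2[:,0],f2[:,2],np.ones(len(f2))]; c=np.linalg.lstsq(A,f2[:,1],rcond=None)[0]; print('  front plane slopes',np.degrees(c[:2]).round(2),len(f2), 'rect',cv2.minEnclosingCircle((f2[:,[0,2]]*1000).astype(np.float32)))
```

```text
side 12 slopes deg x,d [ 1.36 29.76] rect ((494.6493225097656, -547.0752563476562), (10.62763786315918, 11.590741157531738), 5.640881538391113)
  light x 0.5039 front d [-0.4066 -0.4059]
  front plane slopes [ 3.9  -1.21] 39 rect ((506.42431640625, 83.45342254638672), 22.757596969604492)
top 894 slopes deg x,d [-0.33  0.11] rect ((529.8285522460938, -499.3179626464844), (76.8624496459961, 49.4073371887207), 88.42073822021484)
  d -0.54 [0.507  0.5523]
  d -0.53 [0.5051 0.5532]
  d -0.52 [0.5047 0.5537]
  d -0.51 [0.5053 0.5533]
  d -0.5 [0.5062 0.5537]
  d -0.49 [0.5096 0.5542]
  d -0.48 [0.5087 0.5543]
  d -0.47 [0.5173 0.5547]
  d -0.46 [0.523  0.5526]
  light x 0.5315 front d [-0.4103 -0.4091]
  front plane slopes [-0.98  0.44] 55 rect ((530.50634765625, 90.58353424072266), 34.84683609008789)
```

View pics/side_13.08.png

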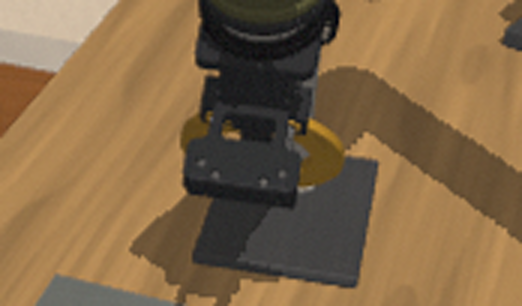

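The side view shows the hand hiding most of the ring (brass at px 180–345 of the crop), which is clear of everything. Its fitted back plane matches the prediction to 0.6° and the centre to 1 mm. Now the final approach.

Run:
```python
from plan import *
path([(.5326,-.0042,.3759)],[.012],[6])
```

```text
[[-0.001, 0.003, 0.016, 0.002, 0], [-0.001, 0.003, 0.016, 0.002, 0], [-0.0, 0.002, 0.015, 0.002, 0], [-0.001, 0.003, 0.016, 0.002, 0], [-0.0, 0.002, 0.015, 0.002, 0], [-0.001, 0.003, 0.016, 0.002, 0]] end [ 0.5322 -0.0043  0.3758]
```

Call:
{"name": "move_arm", "arguments": {"rows": [[-0.001,0.003,0.016,0.002,0],[-0.001,0.003,0.016,0.002,0],[0,0.002,0.015,0.002,0],[-0.001,0.003,0.016,0.002,0],[0,0.002,0.015,0.002,0],[-0.001,0.003,0.016,0.002,0],[0,0,0,0,0],[0,0,0,0,0],[0,0,0,0,0],[0,0,0,0,0]]}}

```text
clock: 14.02
tool_pos: [0.5344, -0.0005, 0.3811]
eef_rot: [0.962, 0.065, 0.04, 0.261]
contact_force: [0.7, 0.6, -1.5]
opening: 0.11
finger_force: 44.9
```

```bash
python3 st.py; python3 meas.py
```

```text
14.02 q [ 0.279  0.76  -0.893  1.901  1.155  1.292 -2.636] p [ 5.344e-01 -5.000e-04  3.811e-01] x [0.988 0.147 0.042] y [ 0.105 -0.855  0.507] z [ 0.11  -0.497 -0.861] op 0.11
pred [ 0.5561 -0.0979  0.2123]
side 196 184 plane y=ax+bz+c [-0.0015  0.008  -0.0048] deg [-0.09  0.46] std 0.0008
  circle cx,cz,r [-0.0019 -0.0018  0.0591] 11
  circle cx,cz,r [0.0029 0.0043 0.0412] 11
  px 339 387 152 172
(100, 168, 3)
top 96 77 plane y=ax+bz+c [ 0.1287 -0.0031 -0.0011] deg [ 7.37 -0.18] std 0.0015
  circle cx,cz,r [ 0.0174 -0.0042  0.0392] 8
  circle cx,cz,r [-0.0318 -0.0253  0.0729] 8
  px 376 392 188 210
(102, 136, 3)
```

Call:
{"name": "move_arm", "arguments": {"rows": [[0,0,0,-0.008,0],[-0.001,0.0,0.003,0,0],[-0.001,0.001,0.003,0,0],[-0.001,0,0.001,0,0],[0,0,0,0,0],[0,0,0,0,0],[0,0,0,0,0],[0,0,0,0,0]]}}

```text
clock: 14.78
tool_pos: [0.5321, -0.0064, 0.3743]
eef_rot: [0.962, 0.069, 0.038, 0.261]
contact_force: [-0.5, 0.6, -0.8]
opening: 0.106
finger_force: 44.9
```

```bash
python3 st.py; python3 meas.py; python3 -c "
from h import *
s=r.get_state();M=R.from_quat(s['eef_rot']).as_matrix();c=s['tool_pos']+.196*M[:,2];print('center',c.round(4),'err to focus in tool axes',(M.T@(np.array([.5532,-.1022,.2073])-c)).round(4),s['qd'].round(3))"
```

```text
14.78 q [ 0.277  0.76  -0.867  1.916  1.162  1.266 -2.634] p [ 0.5321 -0.0064  0.3743] x [0.988 0.152 0.036] y [ 0.113 -0.854  0.508] z [ 0.108 -0.498 -0.861] op 0.106
pred [ 0.5533 -0.1039  0.2056]
side 194 180 plane y=ax+bz+c [-0.0008  0.0077 -0.0048] deg [-0.04  0.44] std 0.0008
  circle cx,cz,r [-0.001  -0.0011  0.0594] 11
  circle cx,cz,r [0.0025 0.004  0.0411] 11
  px 340 388 153 173
(100, 168, 3)
top 100 79 plane y=ax+bz+c [ 0.1097  0.0096 -0.0002] deg [6.29 0.55] std 0.0013
  circle cx,cz,r [0.0295 0.0005 0.0289] 7
  circle cx,cz,r [-195.1913 -104.8632  221.6092] 7
  px 379 395 190 212
(102, 136, 3)
center [ 0.5533 -0.1039  0.2056] err to focus in tool axes [ 0.0002 -0.0006 -0.0023] [ 0.001  0.     0.001  0.001  0.001 -0.001  0.001]
```

Run:
```python
from h import *
S=pickle.load(open('top.pkl','rb')); cv2.imwrite('pics/topfin.png',cv2.resize(S['color'][130:280,200:480,::-1],None,fx=2.8,fy=2.8,interpolation=cv2.INTER_CUBIC))
```

```text
(no output)
```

View pics/topfin.png

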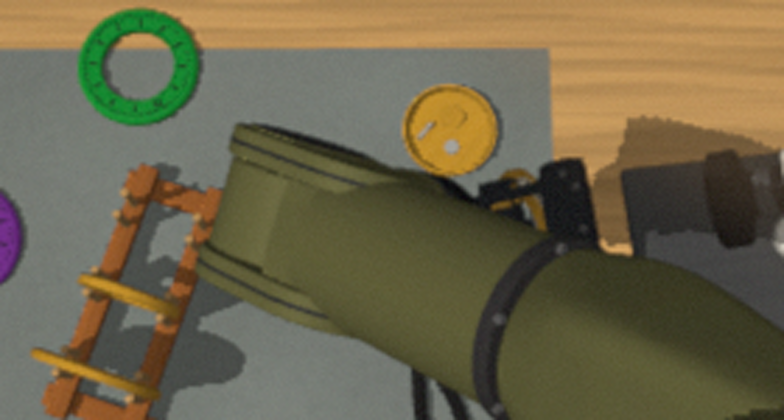

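The top view shows both other dials standing in the rack and the dish and camera untouched. The ring is held in front of the lens with its brass back away from it, at rest, and within about 2 mm and 2° by measurement. Handing in.

```bash
python3 -c "
from plant import r
print(r.finish_job())"
```

```text
the job is handed in; nothing more can be done
None
```

I handed in the job with the ring held still at the camera's focus point, white front toward the lens. By my measurements it is within about 2 mm of the point, about 1° of square and about 2° of roll at 12 o'clock; I saw only its brass back, no picture of the front. I got the tilt by pushing a wrist joint to its limit, because the move rows only allow spin. The top view shows the other two dials, camera and dish in place; the pliers were hidden, but nothing came near them.

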